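Wind the tape winder's tension wheel and lock it with the pin

TASK

Take the red-handled steel pin out of its wooden block and put it into the yellow-ringed hole of the tape winder's blue sprung wheel. Use it as the handle to wind the wheel counter-clockwise (seen from above) until its point finds the lock hole hidden under the wheel, push it fully home so that its collar sits on the wheel, and let go, leaving the wheel locked under tension. Press only lightly on the sprung plate under the wheel, do not wind beyond 75 degrees, and leave the ink bottle and eraser where they are.

Things in the scene. Friction and masses are not known exactly. Their poses are not given: they have to be found in the camera images.
- pin_grip (a point): middle of the pin's round red grip, 60 mm above the pin's point; z runs up along the pin. Loose, 50 to 100 g, 83 mm long, upright at the start. From the point up: steel shank 8 mm thick, 29 mm long, its last 3 mm tapered to 3.6 mm; steel collar 20 mm wide, 4 mm thick; red plastic grip 16 mm thick, 50 mm long
- pin_tip (a point): the point (lower end) of the same pin, on its axis; z runs up along the pin
- wheel_axis (a point): on the axis of the wheel, level with its flat top, 41 mm above the table. The wheel is blue, 144 mm across, 14 mm thick, lying flat on the tape winder (a 260x160x8 mm plywood board fixed to the table; x and y turn with the board, z up). A steel hub 32 mm across stands 10 mm above the wheel's top; 130 mm along x sits a brown roll of tape 68 mm across, top 32 mm above the table
- wheel_hole (a point): centre of the mouth of the wheel's only hole (yellow ring) in its flat top, 40 mm from the axis; turns with the wheel. 9.2 mm wide, straight through the wheel. 17 mm below the mouth lies the hidden flat lock plate. When the wheel is wound to the plate's hole the pin goes through both until its collar meets the wheel: point 29 mm below the mouth, against 17 mm with the point on the plate
- wheel (a joint): angle of the wheel, rad: 0 at rest, growing as it is wound counter-clockwise seen from above; stop at 1.45. A spring drives it back: about 2 N at the hole at rest, 5 N at 1.1 rad. The plate's lock hole lies at an unknown angle between 0.55 and 1.05. It must not be wound past 1.31 (75 degrees)
- lock_plate (a joint): how far the sprung lock plate under the wheel is pressed down, m: 0 at rest, stop at 0.006. It does not turn; its one hole is 11 mm wide, 10 mm deep, 40 mm from the wheel's axis. It begins to yield at about 3 N and takes 2 N more for each mm; pressing it beyond 0.005 (some 13 N) is too hard
- ink_bottle_mid (a point): middle of a dark blue square ink bottle with black cap, 46x46x57 mm, standing loose; not to be moved
- eraser_mid (a point): middle of a white eraser in a blue sleeve, 22x55x12 mm, loose; not to be moved
- pin_rest: wooden block 50x50x34 mm fixed to the table, in whose hole the pin is parked, its collar on the block's top. Origin at the centre of its underside
Things that resemble listed ones, but are neither listed nor needed, are in the scene too. Of the things shaped like the part that bears pin_grip, the red one is meant.

How it is judged:
By the outcome, as a careful person would: the job done as asked, in the order asked, and still so for the second after the job is handed in, with the robot touching nothing.
It also fails if it takes over 48 s, if anything falls off the work surface, if the arm or the gripper's body presses on something with over 40 N, if the wrist force passes 120 N, or if a joint passes its speed limit or range.

ROBOT

A 7-joint arm with a two-finger parallel gripper is mounted at the origin on the work surface; the furniture and walls round the work are solid. World frame = base frame: x ahead of the robot, y to its left, z up, the work surface at z = 0. Lengths are in m, angles in rad, forces in N, time in s.
With the tool pointing down it reaches from about 0.4 to 0.75 m from the base axis. Payload 19.5 kg.
Tool frame: the origin (TCP) lies at the very end of the fingers, on their centre line; the grasp point (between the pads) lies 19 mm behind it; z points along the fingers, y is the line along which they close (so a half turn about z gives the same grasp; the last joint's range is limited). The gripper opens to 85 mm and grips with 20 to 120 N. Pads are 22 mm wide; open, the fingers measure 114 mm over their backs; the gripper's body (76 mm by 85 mm) begins 54 mm behind the grasp point. The pads swing forward as they close: fully open they stand 13 mm farther back than shut.
Start: joints at [1.119, 0.707, -0.028, 1.485, 0.022, 0.951, -0.075], TCP at [0.229, -0.527, 0.231] pointing down, gripper open.
Joint ranges: [-2.71, 2.71], [-0.32, 2.16], [-1.57, 1.52], [0, 2.45], [-1.46, 4.6], [0, 2.02], [-2.83, 2.83]. Speed limits (rad/s): [1.89, 1.89, 2.57, 2.57, 3.01, 3.01, 3.01].

INTERFACE

Orientations are given as a unit quaternion [x, y, z, w].
In Python, from rig import status, capture, calibration, ticket gives the robot as it stands.
- The arm moves only by the shell command python3 -m inch 'ROWS'. ROWS is JSON, one flat list of numbers, 7 for each row, row after row: the shift along the tool's x, y, z in cm, then the turn, a rotation vector about the tool's x, y, z in rad, then the gripper command: -1 is fully open, 1 is shut, values between are in proportion. A call has 1 to 10 rows; each row shifts and turns the commanded pose from where the row before left it, along the tool's axes as they then stand; what a row does not reach is not made up. A row lasts 1/10 s, in which the tool goes at most 50 mm and 8.59 degrees, less where a joint would pass 70% of its speed; a pose out of reach is approached as far as the arm can. A call with a gripper value outside its range is refused whole. The fingers move at their own pace and stop on an object; the grip force is fixed at half the most. Time passes only in rows, so rows that do not move let the fingers close. It gives the time, the measured TCP pose, the force, the opening and the grip force at its end, in the units of the state.
- status.get_state(): the state, without advancing time (a new reading comes with each control period).
- capture(name): name is "side" or "top"; returns (picture, depth): 384x512x3 uint8, red, green, blue; 384x512 float32, m along the optical axis (not along the pixel's ray), 0 where there is no reading.
- calibration(name): a dict with "camera_matrix" (3x3 intrinsics, pixels), "world_to_cam" (4x4, takes a point from world to camera coordinates). Camera axes: x right, y down, z forward; pixel columns grow to the right and rows downward; lengths in m; the calibration is good to about 2 mm. A picture is of the moment at which its call begins. calibration takes no time and is no camera call.
- ticket.finish_job(): hands the job in; it is judged then, once.
The state is a dict: "t": time; "q": joint angles; "dq": joint speeds; "effort": joint torques, N m; "eef_pos": TCP position; "orientation": TCP orientation; "contact_force": force on the tool from outside, world axes, zero at the start; "ft_torque": the same for the moment, N m; "finger_gap": finger opening in m; "grasp_force": force on a finger pad.
Only numpy, scipy, OpenCV 4.12 (cv2) and the standard library are available. Lean on these libraries where they do the work, as an engineer would, in place of code of your own. Each camera call takes 0.05 s, during which the arm holds its last target. There are 200 camera calls.

## Working session

There is one attempt and no reset: what is moved stays moved. The work goes in short steps, Python scripts to look and compute and a shell command to move; the robot and the scene stay as the last step left them, time stands still between calls to the robot, and variables do not carry over. Pictures are saved under pics/ and viewed, at most 10 in all, crops included, and the job is handed in when it is done.

```bash
mkdir -p pics
cat > h.py <<'E'
import numpy as np, cv2
from rig import status, capture, calibration, ticket
def snap(n,f):
    im,d=capture(n); cv2.imwrite(f'pics/{f}.png',cv2.cvtColor(im,cv2.COLOR_RGB2BGR)); np.savez(f'pics/{f}.npz',im=im,d=d); return im,d
def world(n,u,v,z):
    c=calibration(n); K=np.array(c['camera_matrix']); T=np.linalg.inv(np.array(c['world_to_cam']))
    p=np.linalg.inv(K)@np.array([u,v,1.])*z
    return T[:3,:3]@p+T[:3,3]
def cloud(n,d):
    c=calibration(n); K=np.array(c['camera_matrix']); T=np.linalg.inv(np.array(c['world_to_cam']))
    v,u=np.mgrid[:d.shape[0],:d.shape[1]]
    p=np.stack([(u-K[0,2])/K[0,0]*d,(v-K[1,2])/K[1,1]*d,d],-1)
    return p@T[:3,:3].T+T[:3,3]
def proj(n,P):
    c=calibration(n); K=np.array(c['camera_matrix']); W=np.array(c['world_to_cam'])
    q=K@(W[:3,:3]@np.asarray(P,float)+W[:3,3]); return q[:2]/q[2]
E
python3 - <<'E'
from h import *
for n in('side','top'):
    snap(n,n+'0'); c=calibration(n); print(n,np.round(c['camera_matrix'],1).tolist(),np.round(np.linalg.inv(c['world_to_cam']),3).tolist())
s=status.get_state(); print(s)
E
```

```text
side [[490.7, 0.0, 253.9], [0.0, 490.7, 193.3], [0.0, 0.0, 1.0]] [[0.995, -0.07, 0.074, 0.445], [-0.098, -0.474, 0.875, -1.148], [-0.026, -0.878, -0.479, 0.697], [0.0, 0.0, 0.0, 1.0]]
top [[417.7, 0.0, 254.2], [0.0, 417.7, 189.6], [0.0, 0.0, 1.0]] [[-0.218, -0.944, 0.248, 0.261], [-0.976, 0.21, -0.061, 0.067], [0.005, -0.256, -0.967, 1.308], [0.0, 0.0, 0.0, 1.0]]
{'t': 0.1, 'q': array([ 1.11931753,  0.70703212, -0.02760472,  1.484934  ,  0.02199409,
        0.95089094, -0.07552975]), 'dq': array([-0.00054209, -0.00169256, -0.00060337,  0.00036397, -0.00081382,
        0.00011708,  0.00029792]), 'effort': array([ 3.38553604e-03, -8.84297132e+01,  1.23728827e+00, -2.36453784e+01,
        1.71360956e-02,  5.02983647e-03, -6.87966872e-05]), 'eef_pos': array([ 0.22899021, -0.52718895,  0.23088358]), 'orientation': array([ 9.79087812e-01,  2.03437519e-01, -1.13199525e-04, -4.67544763e-04]), 'contact_force': array([0.19415712, 0.03656987, 0.09202069]), 'ft_torque': array([-0.05548141,  0.00169464,  0.00082627]), 'grasp_force': 0.0, 'finger_gap': 0.08537876336176252}
```

View pics/side0.png

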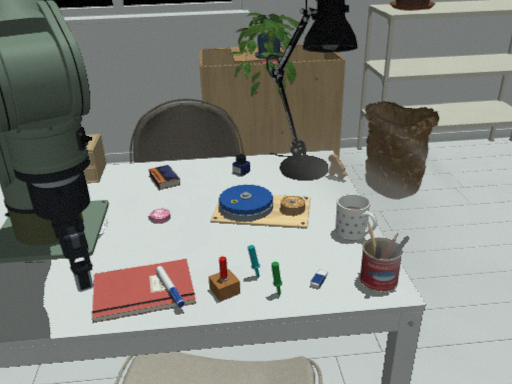

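View pics/top0.png

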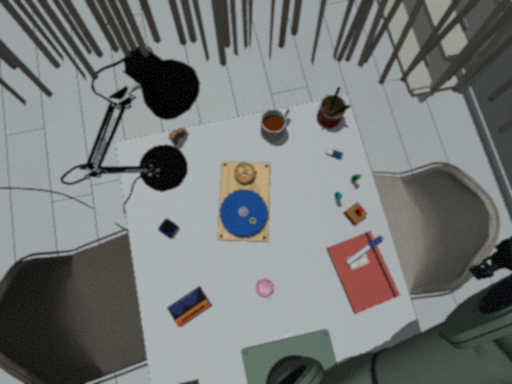

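The side view shows the red pin at about (223,267) in its block (224,286). The wheel is at (246,202), its hole's yellow ring near (236,202) and the tape roll at (293,205). In the top view the pin is at (361,210), the wheel at (244,213) and the ring near (253,220). The bottle is at (169,228) and the eraser at (334,154).

Run:
```python
from h import *
for n,pb,wb,hb in(('side',(205,245,250,300),(210,180,280,225),(225,190,262,212)),('top',(340,195,370,225),(215,185,275,242),(240,205,262,230))):
    f=np.load(f'pics/{n}0.npz'); im,d=f['im'],f['d']; P=cloud(n,d); h=cv2.cvtColor(im,cv2.COLOR_RGB2HSV).astype(int)
    H,S,V=h[...,0],h[...,1],h[...,2]; v,u=np.mgrid[:384,:512]
    box=lambda b:(u>=b[0])&(u<b[2])&(v>=b[1])&(v<b[3])&(d>0)
    def rep(t,m): 
        q=P[m]; print(n,t,m.sum(),'px',u[m].mean().round(1),v[m].mean().round(1),'med',np.median(q,0).round(4),'min',q.min(0).round(3),'max',q.max(0).round(3))
    rep('red',box(pb)&((H<5)|(H>174))&(S>190)&(V>100))
    rep('block',box(pb)&(H>6)&(H<20)&(S>90))
    rep('blue',box(wb)&(H>100)&(H<125)&(S>130))
    rep('ring',box(hb)&(H>18)&(H<45)&(S>40))
    x0,y0,x1,y1=wb if n=='top' else (200,175,320,300)
    c=im[y0:y1,x0:x1]; cv2.imwrite(f'pics/c_{n}.png',cv2.cvtColor(cv2.resize(c,None,fx=6 if n=='side' else 8,fy=6 if n=='side' else 8,interpolation=cv2.INTER_CUBIC),cv2.COLOR_RGB2BGR)[:600,:800])
```

```text
side red 71 px 222.6 265.5 med [ 0.4457 -0.3134  0.0747] min [ 0.441 -0.318  0.043] max [ 0.452 -0.302  0.089]
side block 596 px 224.1 285.6 med [ 0.4462 -0.3227  0.0301] min [ 0.415 -0.342  0.001] max [ 0.478 -0.275  0.049]
side blue 1130 px 245.8 199.2 med [0.5226 0.0182 0.0404] min [ 0.451 -0.042  0.009] max [0.6   0.108 0.045]
side ring 13 px 234.2 201.1 med [0.4895 0.0155 0.041 ] min [0.481 0.007 0.034] max [0.497 0.023 0.042]
top red 11 px 359.4 209.1 med [ 0.4473 -0.303   0.0877] min [ 0.444 -0.308  0.076] max [ 0.451 -0.299  0.091]
top block 207 px 354.8 213.4 med [ 0.4423 -0.3003  0.0339] min [ 0.418 -0.333  0.011] max [ 0.476 -0.277  0.088]
top blue 1483 px 243.0 212.6 med [0.5217 0.0389 0.0408] min [ 0.451 -0.033  0.022] max [0.595 0.106 0.049]
top ring 16 px 252.2 220.2 med [0.4935 0.0142 0.0404] min [0.485 0.009 0.025] max [0.499 0.022 0.044]
```

View pics/c_top.png

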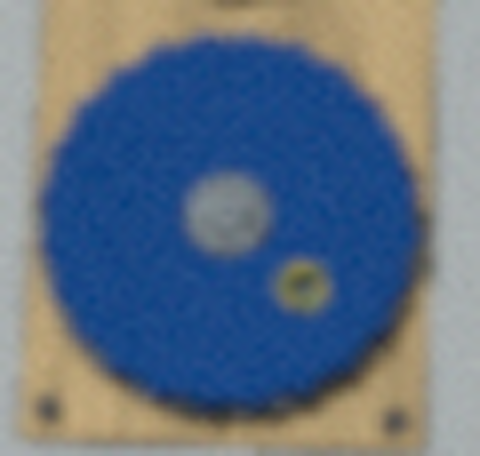

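View pics/c_side.png

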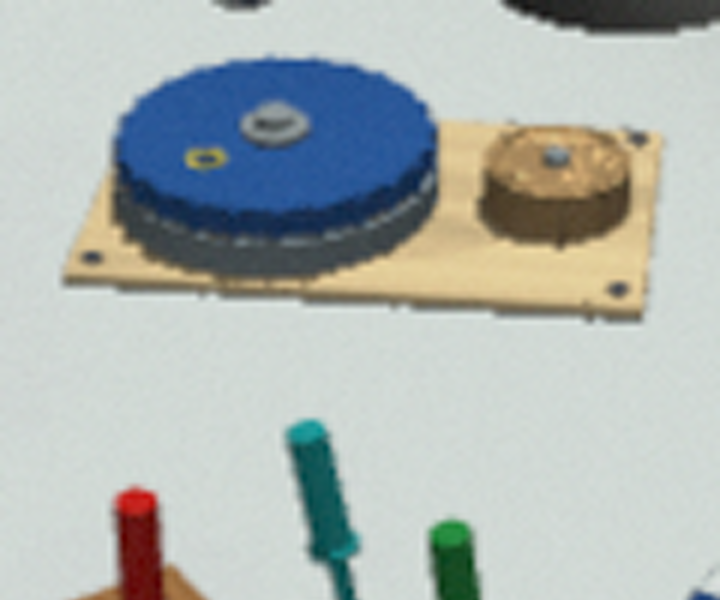

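The top crop shows the hole ring centred at (302,285) of the crop, i.e. (252.4,220.2), and the hub at (228,214). In the side crop the ring is at (206,158), i.e. (234,201), and the pin's top face is at (136,500), i.e. (222.4,258).

```bash
cat >> h.py <<'E'
def ray(n,u,v):
    o=world(n,u,v,0); return o,world(n,u,v,1)-o
def atz(n,u,v,z):
    o,d=ray(n,u,v); return o+d*(z-o[2])/d[2]
def tri(pts):
    A=np.zeros((3,3));b=np.zeros(3)
    for n,u,v in pts:
        o,d=ray(n,u,v); d=d/np.linalg.norm(d); M=np.eye(3)-np.outer(d,d); A+=M;b+=M@o
    return np.linalg.solve(A,b)
E
python3 - <<'E'
from h import *
ring=[('side',234,200.9),('top',252.4,220.2)]
print('ring tri',tri(ring).round(4),[atz(*p,.041).round(4) for p in ring])
# pin: side top face, top view red blob topmost
f=np.load('pics/top0.npz');im=f['im'][195:230,340:372]
cv2.imwrite('pics/pt.png',cv2.cvtColor(cv2.resize(im,None,fx=16,fy=16,interpolation=cv2.INTER_CUBIC),cv2.COLOR_RGB2BGR))
print('pin side',atz('side',222.4,258,.088).round(4))
# wheel circle fit on top plane
from scipy.optimize import least_squares
for n in('side','top'):
    f=np.load(f'pics/{n}0.npz');im,d=f['im'],f['d'];P=cloud(n,d);h=cv2.cvtColor(im,cv2.COLOR_RGB2HSV).astype(int)
    m=(h[...,0]>100)&(h[...,0]<125)&(h[...,1]>130)&(np.linalg.norm(P[...,:2]-[.522,.035],axis=-1)<.1)&(abs(P[...,2]-.041)<.007)
    c=cv2.findContours(m.astype(np.uint8),0,1)[0]; c=max(c,key=cv2.contourArea)[:,0]
    Q=np.array([atz(n,u,v,.041)[:2] for u,v in c])
    if n=='side': Q=Q[Q[:,1]>.03]
    r=least_squares(lambda x:np.hypot(*(Q-x[:2]).T)-x[2],[.522,.035,.072],loss='soft_l1',f_scale=.002); print(n,'wheel',r.x.round(4))
print('hub', atz('top',228/8+215-.4,214/8+185-.4,.051).round(4), atz('side',(275/6+200-.4),(122/6+175-.4),.051).round(4))
print('tape', atz('side',556/6+200-.4,150/6+175-.4,.032).round(4))
E
```

```text
ring tri [0.4907 0.0142 0.042 ] [array([0.4893, 0.0154, 0.041 ]), array([0.4924, 0.0142, 0.041 ])]
pin side [ 0.4467 -0.3073  0.088 ]
side wheel [0.5222 0.0347 0.0701]
top wheel [0.5227 0.0363 0.0696]
hub [0.5237 0.0365 0.051 ] [0.5217 0.0263 0.051 ]
tape [0.6497 0.0155 0.032 ]
```

View pics/pt.png

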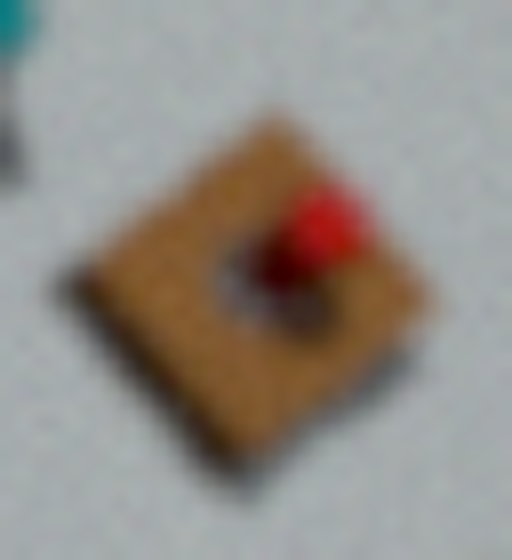

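The pin's top face is at (325,225) of the crop, i.e. (359.8,208.6) in the top view, with the block's hole to its lower left.

Run:
```python
from h import *
p=[('side',222.4,258),('top',359.8,208.6)]
print(tri(p).round(4),atz(*p[1],.088).round(4))
for n in('side','top'):
    d=np.load(f'pics/{n}0.npz')['d'];P=cloud(n,d)
    R=np.linalg.norm(P[...,:2]-[.447,-.306],axis=-1)
    m=(R<.13)&(R>.042)&(P[...,2]>.035)
    q=P[m]; print(n,m.sum()); print(q[::max(1,len(q)//25)].round(3).tolist())
```

```text
[ 0.4476 -0.3052  0.0866] [ 0.4484 -0.3047  0.088 ]
side 309
[[0.509, -0.258, 0.082], [0.51, -0.269, 0.084], [0.506, -0.268, 0.078], [0.517, -0.269, 0.075], [0.512, -0.272, 0.072], [0.507, -0.271, 0.067], [0.519, -0.266, 0.06], [0.514, -0.273, 0.059], [0.509, -0.273, 0.054], [0.52, -0.269, 0.048], [0.516, -0.272, 0.045], [0.515, -0.272, 0.042], [0.511, -0.271, 0.039], [0.558, -0.334, 0.081], [0.555, -0.339, 0.083], [0.56, -0.336, 0.077], [0.553, -0.342, 0.078], [0.549, -0.34, 0.072], [0.56, -0.337, 0.065], [0.553, -0.341, 0.064], [0.562, -0.335, 0.056], [0.555, -0.342, 0.056], [0.551, -0.337, 0.048], [0.562, -0.338, 0.045], [0.553, -0.34, 0.042], [0.561, -0.341, 0.039]]
top 84
[[0.556, -0.33, 0.079], [0.566, -0.33, 0.036], [0.554, -0.326, 0.078], [0.552, -0.334, 0.081], [0.559, -0.328, 0.05], [0.55, -0.328, 0.08], [0.548, -0.336, 0.081], [0.555, -0.326, 0.054], [0.546, -0.326, 0.082], [0.544, -0.335, 0.082], [0.549, -0.325, 0.062], [0.543, -0.329, 0.081], [0.554, -0.323, 0.036], [0.546, -0.328, 0.061], [0.524, -0.266, 0.035], [0.516, -0.259, 0.057], [0.511, -0.265, 0.071], [0.508, -0.256, 0.077], [0.505, -0.263, 0.083], [0.505, -0.254, 0.08], [0.503, -0.263, 0.08], [0.504, -0.253, 0.07], [0.5, -0.259, 0.081], [0.507, -0.26, 0.041], [0.498, -0.259, 0.078], [0.496, -0.257, 0.073], [0.352, -0.354, 0.036], [0.342, -0.326, 0.036]]
```

```bash
python3 -m inch '[2.9,-1.16,0.8,0,0,0,-1, 2.9,-1.16,0.8,0,0,0,-1, 2.9,-1.16,0.8,0,0,0,-1, 2.9,-1.16,0.8,0,0,0,-1, 2.9,-1.16,0.8,0,0,0,-1, 2.9,-1.16,0.8,0,0,0,-1, 2.9,-1.16,0.8,0,0,0,-1, 2.9,-1.16,0.8,0,0,0,-1, 2.9,-1.16,0.8,0,0,0,-1, 2.9,-1.16,0.8,0,0,0,-1]'
cat >> h.py <<'E'
from scipy.spatial.transform import Rotation as Ro
def go(x,y,z,off=(0,0,0)):
    s=status.get_state(); R=Ro.from_quat(s['orientation']); 
    print('t',round(s['t'],2),'pos',s['eef_pos'].round(4),'tilt',R.as_matrix()[:,2].round(4),'rows cm',(R.inv().apply(np.array([x,y,z])-s['eef_pos'])*100).round(2),'F',s['contact_force'].round(1),'M',s['ft_torque'].round(2),'gap',round(s['finger_gap'],4),round(s['grasp_force'],1))
E
python3 -c "
from h import *; go(.4476,-.3052,.052)"
```

```text
t: 1.1
eef_pos: [0.4496, -0.3044, 0.1508]
orientation: [0.979, 0.203, -0.0, -0.0]
contact_force: [1.0, -0.7, 0.2]
finger_gap: 0.0854
grasp_force: 0.0
t 1.1 pos [ 0.4496 -0.3044  0.1508] tilt [-3.e-04  3.e-04 -1.e+00] rows cm [-0.21  0.    9.88] F [ 1.  -0.7  0.2] M [-0.04  0.04 -0.01] gap 0.0854 0.0
```

```bash
python3 -m inch '[-0.2,0,1.5,0,0,0,-1, 0,0,1.7,0,0,0,-1, 0,0,1.7,0,0,0,-1, 0,0,1.7,0,0,0,-1, 0,0,1.7,0,0,0,-1, 0,0,1.6,0,0,0,-1, 0,0,0,0,0,0,-1, 0,0,0,0,0,0,-1]'
python3 -c "
from h import *; go(.4476,-.3052,.052); snap('side','s1')"
python3 - <<'E'
import cv2
a=cv2.imread('pics/s1.png')[200:310,160:300]; cv2.imwrite('pics/s1c.png',cv2.resize(a,None,fx=5,fy=5,interpolation=2))
E
```

```text
t: 1.9
eef_pos: [0.447, -0.3062, 0.0525]
orientation: [0.979, 0.203, -0.0, -0.0]
contact_force: [0.8, -0.3, 0.7]
finger_gap: 0.0853
grasp_force: 0.0
t 1.9 pos [ 0.447  -0.3062  0.0525] tilt [-4.e-04  3.e-04 -1.e+00] rows cm [ 0.1  -0.07  0.05] F [ 0.8 -0.3  0.7] M [ 0.04 -0.04 -0.01] gap 0.0853 0.0
```

View pics/s1c.png

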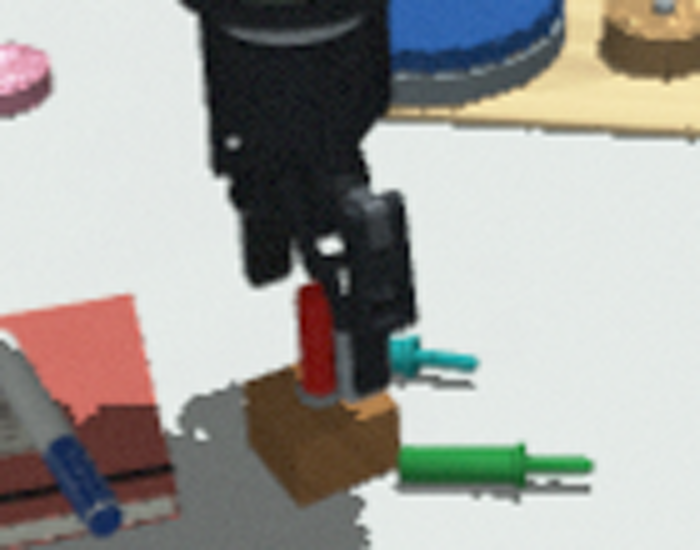

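The pin's red grip at crop (318,340) stands between the open fingers. The teal and green look-alike pins, which were balanced on their points, now lie on their sides at (430,355) and (495,465).

```bash
python3 -m inch '[0.05,-0.07,0.0,0,0,0,1, 0,0,0,0,0,0,1, 0,0,0,0,0,0,1, 0,0,0,0,0,0,1, 0,0,0,0,0,0,1, 0,0,0,0,0,0,1, 0,0,0,0,0,0,1]'
python3 -c "
from h import *; go(.4476,-.3052,.052)"
```

```text
t: 2.65
eef_pos: [0.4473, -0.3054, 0.0525]
orientation: [0.979, 0.203, 0.0, 0.0]
contact_force: [-0.6, 0.3, 6.3]
finger_gap: 0.0146
grasp_force: 58.4
t 2.65 pos [ 0.4473 -0.3054  0.0525] tilt [ 2.e-04 -0.e+00 -1.e+00] rows cm [ 0.04 -0.01  0.05] F [-0.6  0.3  6.3] M [ 0.16  0.14 -0.01] gap 0.0146 58.4
```

```bash
python3 -m inch '[0,0,-0.5,0,0,0,1, 0,0,-1,0,0,0,1, 0,0,-1.3,0,0,0,1, 0,0,-1.5,0,0,0,1, 0,0,-1.5,0,0,0,1, 0,0,-1.5,0,0,0,1, 0,0,-0.9,0,0,0,1, 0,0,0,0,0,0,1,0,0,0,0,0,0,1]'
python3 -c "
from h import *; go(.490,.0142,.130)"
```

```text
t: 3.55
eef_pos: [0.4471, -0.3053, 0.1342]
orientation: [0.979, 0.203, -0.0, -0.0]
contact_force: [-1.3, 0.1, -1.0]
finger_gap: 0.0145
grasp_force: 58.4
t 3.55 pos [ 0.4471 -0.3053  0.1342] tilt [-1.e-04  2.e-04 -1.e+00] rows cm [ 16.66 -27.6    0.42] F [-1.3  0.1 -1. ] M [0.01 0.02 0.  ] gap 0.0145 58.4
```

```bash
python3 -m inch '[1.0,-1.6,0,0,0,0,1, 1.8,-3,0,0,0,0,1, 1.8,-3,0,0,0,0,1, 1.8,-3,0,0,0,0,1, 1.8,-3,0,0,0,0,1, 1.8,-3,0,0,0,0,1, 1.8,-3,0,0,0,0,1, 1.8,-3,0,0,0,0,1, 1.8,-3,0.2,0,0,0,1, 1.26,-2,0.2,0,0,0,1]'
python3 -m inch '[0,0,0,0,0,0,1,0,0,0,0,0,0,1,0,0,0,0,0,0,1]'
python3 -c "
from h import *; go(.490,.0142,.130); snap('side','s2');snap('top','t2')
for n,f in(('side','s2'),('top','t2')):
    for z in(.0825,.1,.11): print(n,z,proj(n,[.49,.0142,z]).round(1))
a=cv2.imread('pics/s2.png')[130:230,180:280];b=cv2.imread('pics/t2.png')[170:270,200:300]
cv2.imwrite('pics/c2.png',np.hstack([cv2.resize(k,(400,400),interpolation=2) for k in(a,b)]))"
```

```text
t: 4.55
eef_pos: [0.4898, 0.0167, 0.1296]
orientation: [0.979, 0.204, -0.0, -0.0]
contact_force: [0.9, -0.1, -0.2]
finger_gap: 0.0143
grasp_force: 58.5
t: 4.85
eef_pos: [0.4899, 0.0131, 0.1301]
orientation: [0.979, 0.203, -0.0, 0.0]
contact_force: [-0.5, -0.3, 0.5]
finger_gap: 0.0144
grasp_force: 58.6
t 4.85 pos [0.4899 0.0131 0.1301] tilt [-5.e-04 -5.e-04 -1.e+00] rows cm [ 0.06 -0.1   0.01] F [-0.5 -0.3  0.5] M [ 0.01  0.03 -0.02] gap 0.0144 58.6
side 0.0825 [233.6 187.6]
side 0.1 [233.3 181.8]
side 0.11 [233.1 178.4]
top 0.0825 [252.6 218.4]
top 0.1 [252.6 217.3]
top 0.11 [252.6 216.6]
```

View pics/c2.png

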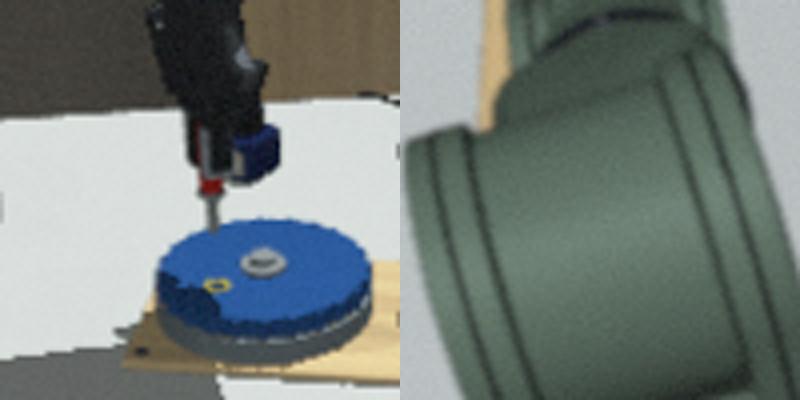

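The pin's tip is at side (233,187) and the ring at (233.9,201), so the tip is within about 1 mm of lying above the hole. The top view is blocked by the arm.

```bash
python3 -m inch '[0.05,-0.08,1.0,0,0,0,1, 0,0,1.0,0,0,0,1, 0,0,1.0,0,0,0,1, 0,0,0.8,0,0,0,1, 0,0,0.2,0,0,0,1, 0,0,0.1,0,0,0,1, 0,0,0.1,0,0,0,1, 0,0,0.1,0,0,0,1, 0,0,0.0,0,0,0,1]'
python3 -c "
from h import *; go(.490,.0140,.0745)"
```

```text
t: 5.85
eef_pos: [0.4902, 0.0151, 0.0874]
orientation: [0.979, 0.204, 0.0, -0.0]
contact_force: [0.5, 0.5, -0.2]
finger_gap: 0.0145
grasp_force: 58.6
t 5.85 pos [0.4902 0.0151 0.0874] tilt [ 2.e-04  1.e-04 -1.e+00] rows cm [-0.07  0.09  1.29] F [ 0.5  0.5 -0.2] M [-0.01  0.01  0.  ] gap 0.0145 58.6
```

```bash
python3 -m inch '[-0.03,0.05,0.1,0,0,0,1, 0,0,0.1,0,0,0,1, 0,0,0.1,0,0,0,1, 0,0,0.1,0,0,0,1, 0,0,0,0,0,0,1]'
python3 -c "
from h import *; go(.490,.0140,.0745)"
```

```text
t: 6.35
eef_pos: [0.4902, 0.0147, 0.0832]
orientation: [0.979, 0.204, 0.0, -0.0]
contact_force: [0.4, 1.9, -0.4]
finger_gap: 0.0145
grasp_force: 58.5
t 6.35 pos [0.4902 0.0147 0.0832] tilt [-0.e+00  3.e-04 -1.e+00] rows cm [-0.04  0.05  0.87] F [ 0.4  1.9 -0.4] M [ 0.48 -0.15 -0.02] gap 0.0145 58.5
```

```bash
python3 -m inch '[0.02,-0.04,0.1,0,0,0,1, 0,0,0.15,0,0,0,1, 0,0,0.15,0,0,0,1, 0,0,0.15,0,0,0,1, 0,0,0.15,0,0,0,1, 0,0,0.1,0,0,0,1,0,0,0,0,0,0,1]'
python3 -c "
from h import *; go(.490,.0140,.0715)"
```

```text
t: 7.05
eef_pos: [0.4901, 0.0149, 0.0752]
orientation: [0.979, 0.203, -0.0, -0.0]
contact_force: [-0.0, -0.1, -0.6]
finger_gap: 0.0139
grasp_force: 58.5
t 7.05 pos [0.4901 0.0149 0.0752] tilt [-2.e-04  1.e-04 -1.e+00] rows cm [-0.05  0.08  0.37] F [-0.  -0.1 -0.6] M [ 0.18 -0.15 -0.02] gap 0.0139 58.5
```

```bash
cat >> h.py <<'E'
def arc(ax,a0,angs):
    "tool-frame cm increments of successive points of the hole's arc; a0 = world angle of hole at rest"
    R=Ro.from_quat(status.get_state()['orientation']); r=.040
    P=np.array([[ax[0]+r*np.cos(a0+a),ax[1]+r*np.sin(a0+a),0] for a in angs])
    print('\n'.join(f'{a:.2f} {p[0]:.4f} {p[1]:.4f} step {d[0]:.2f} {d[1]:.2f}' for a,p,d in zip(angs[1:],P[1:],R.inv().apply(np.diff(P,axis=0))*100)))
E
python3 -c "
from h import *; ax=(.5238,.0364); a0=np.arctan2(.0149-ax[1],.4901-ax[0]); print(a0); arc(ax,a0,np.arange(0,1.3,.05)) "
```

```text
-2.5737122470122724
0.05 0.4912 0.0132 step 0.04 0.20
0.10 0.4924 0.0116 step 0.05 0.19
0.15 0.4937 0.0101 step 0.06 0.19
0.20 0.4950 0.0086 step 0.07 0.19
0.25 0.4964 0.0072 step 0.07 0.19
0.30 0.4979 0.0059 step 0.08 0.18
0.35 0.4995 0.0046 step 0.09 0.18
0.40 0.5011 0.0035 step 0.10 0.17
0.45 0.5028 0.0024 step 0.11 0.17
0.50 0.5045 0.0014 step 0.12 0.16
0.55 0.5063 0.0004 step 0.13 0.16
0.60 0.5081 -0.0004 step 0.13 0.15
0.65 0.5100 -0.0011 step 0.14 0.14
0.70 0.5119 -0.0018 step 0.15 0.13
0.75 0.5138 -0.0023 step 0.15 0.13
0.80 0.5157 -0.0028 step 0.16 0.12
0.85 0.5177 -0.0031 step 0.17 0.11
0.90 0.5197 -0.0034 step 0.17 0.10
0.95 0.5217 -0.0035 step 0.18 0.09
1.00 0.5237 -0.0036 step 0.18 0.08
1.05 0.5257 -0.0036 step 0.19 0.08
1.10 0.5277 -0.0034 step 0.19 0.07
1.15 0.5297 -0.0032 step 0.19 0.06
1.20 0.5316 -0.0028 step 0.19 0.05
1.25 0.5336 -0.0024 step 0.20 0.04
```

```bash
python3 -m inch '[0.04,0.2,0,0,0,0,1, 0.05,0.19,0,0,0,0,1, 0.06,0.19,0,0,0,0,1, 0.07,0.19,0,0,0,0,1, 0.07,0.19,0,0,0,0,1, 0,0,0,0,0,0,1]'
python3 -c "
from h import *; go(.4964,.0072,.0715)"
```

```text
t: 7.65
eef_pos: [0.4969, 0.0072, 0.0754]
orientation: [0.979, 0.203, 0.0, -0.0]
contact_force: [1.2, 4.7, -1.2]
finger_gap: 0.014
grasp_force: 58.6
t 7.65 pos [0.4969 0.0072 0.0754] tilt [ 3.e-04  2.e-04 -1.e+00] rows cm [-0.05 -0.02  0.39] F [ 1.2  4.7 -1.2] M [ 1.29 -0.14  0.03] gap 0.014 58.6
```

```bash
python3 -m inch '[0.06,-0.03,0,0,0,0,1, 0.08,0.18,0,0,0,0,1, 0.09,0.18,0,0,0,0,1, 0.1,0.17,0,0,0,0,1, 0.11,0.17,0,0,0,0,1, 0.12,0.16,0,0,0,0,1, 0,0,0,0,0,0,1]'
python3 -c "
from h import *; go(.5045,.0014,.0715)"
```

```text
t: 8.35
eef_pos: [0.5052, 0.0018, 0.0753]
orientation: [0.979, 0.203, -0.0, -0.0]
contact_force: [-1.6, 5.5, 0.1]
finger_gap: 0.0143
grasp_force: 58.7
t 8.35 pos [0.5052 0.0018 0.0753] tilt [-2.e-04  2.e-04 -1.e+00] rows cm [-0.08  0.01  0.38] F [-1.6  5.5  0.1] M [1.22 0.39 0.  ] gap 0.0143 58.7
```

```bash
python3 -m inch '[0.04,-0.03,0.15,0,0,0,1, 0,0,0.15,0,0,0,1, 0,0,0.1,0,0,0,1,0,0,0.05,0,0,0,1,0,0,0,0,0,0,1]'
python3 -c "
from h import *; go(.5045,.0014,.0715)"
```

```text
t: 8.85
eef_pos: [0.5052, 0.0022, 0.0708]
orientation: [0.979, 0.203, -0.0, 0.0]
contact_force: [-2.8, 1.8, 3.1]
finger_gap: 0.0147
grasp_force: 59.1
t 8.85 pos [0.5052 0.0022 0.0708] tilt [-2.e-04 -1.e-04 -1.e+00] rows cm [-0.1   0.05 -0.07] F [-2.8  1.8  3.1] M [0.38 0.81 0.02] gap 0.0147 59.1
```

```bash
python3 -m inch '[0.13,0.16,0.05,0,0,0,1, 0,0,0,0,0,0,1]'; python3 -m inch '[0.13,0.15,0,0,0,0,1, 0,0,0,0,0,0,1]';python3 -m inch '[0.14,0.14,0,0,0,0,1, 0,0,0,0,0,0,1]'
```

```text
t: 9.05
eef_pos: [0.5072, 0.0013, 0.0703]
orientation: [0.979, 0.203, -0.0, -0.0]
contact_force: [-4.3, 1.6, 1.0]
finger_gap: 0.0148
grasp_force: 59.0
t: 9.25
eef_pos: [0.5091, 0.0006, 0.0702]
orientation: [0.979, 0.203, 0.0, -0.0]
contact_force: [-2.8, 3.1, 0.4]
finger_gap: 0.0143
grasp_force: 59.0
t: 9.45
eef_pos: [0.5109, -0.0002, 0.0702]
orientation: [0.979, 0.203, -0.0, -0.0]
contact_force: [-3.0, 3.5, -0.8]
finger_gap: 0.0144
grasp_force: 58.9
```

```bash
python3 -m inch '[0,0,0.05,0,0,0,1, 0,0,0.05,0,0,0,1, 0,0,0,0,0,0,1]';python3 -c "
from h import *
for i in range(1): go(.5045,.0014,.0715)"
```

```text
t: 9.75
eef_pos: [0.5107, -0.0003, 0.0693]
orientation: [0.979, 0.203, -0.0, 0.0]
contact_force: [-3.2, 2.0, 0.9]
finger_gap: 0.0146
grasp_force: 58.9
t 9.75 pos [ 5.107e-01 -3.000e-04  6.930e-02] tilt [-1.e-04 -1.e-04 -1.e+00] rows cm [-0.5  -0.4  -0.22] F [-3.2  2.   0.9] M [0.4  0.8  0.03] gap 0.0146 58.9
```

```bash
python3 -m inch '[0,0,0.05,0,0,0,1, 0,0,0.05,0,0,0,1, 0,0,0,0,0,0,1]'; python3 -m inch '[0,0,0.05,0,0,0,1, 0,0,0.03,0,0,0,1, 0,0,0,0,0,0,1]'
```

```text
t: 10.05
eef_pos: [0.5107, -0.0003, 0.0682]
orientation: [0.979, 0.203, -0.0, -0.0]
contact_force: [-2.9, 1.9, 0.7]
finger_gap: 0.0146
grasp_force: 58.9
t: 10.35
eef_pos: [0.5107, -0.0002, 0.0675]
orientation: [0.979, 0.203, -0.0, -0.0]
contact_force: [-3.4, 0.8, 1.4]
finger_gap: 0.0143
grasp_force: 58.9
```

```bash
python3 -m inch '[0,0,0.08,0,0,0,1, 0,0,0.08,0,0,0,1, 0,0,0,0,0,0,1]'; python3 -m inch '[0,0,0.08,0,0,0,1, 0,0,0.08,0,0,0,1, 0,0,0,0,0,0,1]'
```

```text
t: 10.65
eef_pos: [0.5107, -0.0002, 0.0658]
orientation: [0.979, 0.203, -0.0, -0.0]
contact_force: [-2.8, 1.7, -0.3]
finger_gap: 0.0144
grasp_force: 58.9
t: 10.95
eef_pos: [0.5107, -0.0002, 0.0642]
orientation: [0.979, 0.203, -0.0, -0.0]
contact_force: [-3.8, 1.9, -0.9]
finger_gap: 0.0143
grasp_force: 58.9
```

```bash
python3 -m inch '[0,0,0.08,0,0,0,1, 0,0,0.08,0,0,0,1, 0,0,0.08,0,0,0,1, 0,0,0,0,0,0,1]'; python3 -m inch '[0,0,0.08,0,0,0,1, 0,0,0.05,0,0,0,1, 0,0,0,0,0,0,1]';python3 -m inch '[0,0,0.04,0,0,0,1, 0,0,0.04,0,0,0,1, 0,0,0,0,0,0,1]'
```

```text
t: 11.35
eef_pos: [0.5107, -0.0002, 0.0618]
orientation: [0.979, 0.203, -0.0, -0.0]
contact_force: [-3.3, 1.1, -0.7]
finger_gap: 0.0143
grasp_force: 58.8
t: 11.65
eef_pos: [0.5108, -0.0002, 0.0605]
orientation: [0.979, 0.203, -0.0, -0.0]
contact_force: [-3.1, 0.7, 1.1]
finger_gap: 0.0143
grasp_force: 58.9
t: 11.95
eef_pos: [0.5107, -0.0002, 0.0598]
orientation: [0.979, 0.203, -0.0, -0.0]
contact_force: [-1.9, 1.9, 1.1]
finger_gap: 0.0145
grasp_force: 58.9
```

```bash
python3 -m inch '[0,0,0.03,0,0,0,1, 0,0,0.02,0,0,0,1, 0,0,0,0,0,0,1]';python3 -m inch '[0,0,0.04,0,0,0,1, 0,0,0,0,0,0,1]'
```

```text
t: 12.25
eef_pos: [0.5109, -0.0002, 0.0595]
orientation: [0.979, 0.203, 0.0, 0.0]
contact_force: [-4.5, 1.4, 5.7]
finger_gap: 0.0147
grasp_force: 59.5
t: 12.45
eef_pos: [0.511, -0.0003, 0.0594]
orientation: [0.979, 0.203, 0.0, 0.0]
contact_force: [-5.4, 0.6, 12.7]
finger_gap: 0.0145
grasp_force: 60.5
```

```bash
python3 -m inch '[-0.04,-0.03,-0.03,0,0,0,1, -0.04,-0.04,0,0,0,0,1, 0,0,0,0,0,0,1]'; python3 -m inch '[-0.04,-0.03,0,0,0,0,1, 0,0,0,0,0,0,1]'
```

```text
t: 12.75
eef_pos: [0.51, 0.0, 0.0594]
orientation: [0.979, 0.203, 0.0, 0.0]
contact_force: [-2.7, 0.1, 7.8]
finger_gap: 0.0145
grasp_force: 59.5
t: 12.95
eef_pos: [0.5096, 0.0002, 0.0594]
orientation: [0.979, 0.203, 0.0, 0.0]
contact_force: [-2.5, 0.5, 6.8]
finger_gap: 0.0138
grasp_force: 59.5
```

```bash
python3 -m inch '[-0.07,-0.05,0,0,0,0,1, 0,0,0,0,0,0,1]'; python3 -m inch '[-0.06,-0.05,0,0,0,0,1, 0,0,0,0,0,0,1]'
```

```text
t: 13.15
eef_pos: [0.5088, 0.0004, 0.0594]
orientation: [0.979, 0.203, 0.0, 0.0]
contact_force: [-3.3, 0.5, 6.2]
finger_gap: 0.0144
grasp_force: 59.5
t: 13.35
eef_pos: [0.5081, 0.0006, 0.0594]
orientation: [0.979, 0.203, 0.001, 0.0]
contact_force: [-2.0, 1.9, 5.7]
finger_gap: 0.0147
grasp_force: 59.5
```

```bash
python3 -m inch '[-0.05,-0.04,0,0,0,0,1, 0,0,0,0,0,0,1]'; python3 -m inch '[-0.05,-0.04,0,0,0,0,1, 0,0,0,0,0,0,1]'
```

```text
t: 13.55
eef_pos: [0.5078, 0.0007, 0.0594]
orientation: [0.979, 0.203, 0.001, 0.0]
contact_force: [0.6, 0.3, 5.5]
finger_gap: 0.014
grasp_force: 59.2
t: 13.75
eef_pos: [0.5074, 0.0008, 0.0595]
orientation: [0.979, 0.203, 0.001, 0.0]
contact_force: [3.9, -0.9, 4.6]
finger_gap: 0.0146
grasp_force: 59.3
```

The lateral force has reversed, so the lock now holds the wheel. I'll ease off, open and lift.

```bash
python3 -m inch '[0.04,0.03,0,0,0,0,1, 0,0,0,0,0,0,1, 0,0,0,0,0,0,0.2, 0,0,0,0,0,0,-0.3, 0,0,0,0,0,0,-0.3, 0,0,0,0,0,0,-0.3, 0,0,0,0,0,0,-0.3]'; python3 -m inch '[0,0,-1,0,0,0,-0.3, 0,0,-1.5,0,0,0,-0.3, 0,0,-2,0,0,0,-0.3, 0,0,-2,0,0,0,-0.3, 0,0,-2,0,0,0,-0.3, 0,0,-2,0,0,0,-0.3, -2,4,0,0,0,0,-0.3, -2,4,0,0,0,0,-0.3, -2,4,0,0,0,0,-0.3, -2,4,0,0,0,0,-0.3]';  python3 -m inch '[-2,4,0,0,0,0,-0.3,-2,4,0,0,0,0,-0.3,-2,4,0,0,0,0,-0.3,-2,4,0,0,0,0,-0.3,0,0,0,0,0,0,-0.3,0,0,0,0,0,0,-0.3]'
python3 -c "
from h import *; snap('side','s3');snap('top','t3')
a=cv2.imread('pics/s3.png')[130:250,180:300];b=cv2.imread('pics/t3.png')[140:290,180:330]
cv2.imwrite('pics/c3.png',np.hstack([cv2.resize(k,(400,400),interpolation=2) for k in(a,b)]))"
```

```text
t: 14.45
eef_pos: [0.5069, 0.0009, 0.0592]
orientation: [0.979, 0.203, -0.0, -0.0]
contact_force: [0.8, -0.2, 0.1]
finger_gap: 0.0555
grasp_force: 0.0
t: 15.45
eef_pos: [0.4969, -0.1795, 0.165]
orientation: [0.979, 0.204, 0.0, 0.0]
contact_force: [0.7, 0.1, 0.6]
finger_gap: 0.0556
grasp_force: 0.0
t: 16.05
eef_pos: [0.4872, -0.3568, 0.1645]
orientation: [0.979, 0.203, -0.0, -0.0]
contact_force: [0.6, 2.0, 0.4]
finger_gap: 0.0557
grasp_force: 0.0
```

View pics/c3.png

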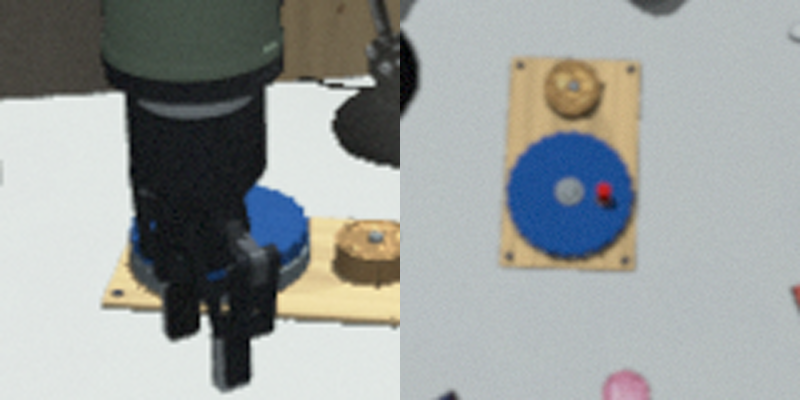

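The top view shows the red pin upright in the wheel at crop (605,190), wound counter-clockwise from where it started, with the hub at (568,190). Next I check the pin's height and the bystanders, then hand in.

Run:
```python
from h import *
f0=np.load('pics/top0.npz');f=np.load('pics/t3.npz');im,d=f['im'],f['d'];h=cv2.cvtColor(im,cv2.COLOR_RGB2HSV).astype(int)
P=cloud('top',d);m=((h[...,0]<6)|(h[...,0]>173))&(h[...,1]>170)&(np.linalg.norm(P[...,:2]-[.51,.0],axis=-1)<.06)
print(m.sum(),P[m].max(0).round(4),np.median(P[m],0).round(4),'expected top .095')
for n,(u,v) in dict(bottle=(169,228),eraser=(334,154)).items():
    s=np.s_[v-14:v+14,u-14:u+14]; t=f['im'][s]; r=cv2.matchTemplate(f['im'][v-20:v+20,u-20:u+20],f0['im'][s],cv2.TM_CCOEFF_NORMED); print(n,cv2.minMaxLoc(r)[1::2])
```

```text
14 [0.5111 0.0039 0.0996] [5.042e-01 4.000e-04 9.400e-02] expected top .095
bottle (0.9981282353401184, (6, 6))
eraser (0.9959945678710938, (6, 6))
```

```bash
python3 -c "
from rig import ticket; print(ticket.finish_job())"
```

```text
the job is handed in; nothing more can be done
None
```

The job is handed in: the red pin is fully home with its collar on the wheel, the wheel is locked at roughly 0.6 rad (about 34 degrees) under tension, and the gripper is clear, after about 16 s; the bottle and eraser did not move, though two look-alike pins that had stood upright fell over during the approach (cause not established).

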